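One stroke of the microtome

ROBOT

A 6-joint arm with a two-finger parallel gripper is mounted at the origin on the work surface. World frame = base frame: x ahead of the robot, y to its left, z up, the work surface at z = 0. Lengths are in m, angles in rad, forces in N, time in s.
With the tool pointing down it reaches from about 0.3 to 0.775 m from the base axis. Payload 14.6 kg.
Tool frame: the origin (TCP) lies where the fingers leave the gripper's body, on its centre line; the fingertips stand 97 mm ahead of it and the grasp point (between the pads) lies 78 mm ahead of it (ctrl.finger_overhang is the distance from the TCP to the fingertips, in m); z points along the fingers, y is the direction in which the jaws open and shut (so a half turn about z gives the same grasp; the last joint's range is limited). The gripper opens to 94 mm and grips with 3 to 60 N. Pads are 16 mm wide; open, the fingers measure 119 mm over their backs; the gripper's body (75 mm by 177 mm) begins 78 mm behind the grasp point.
Start: joints at [1.216, 0.3, 1.521, -0, 1.321, -0.067], TCP at [0.156, 0.527, 0.303] pointing down, gripper open.
Joint ranges: [-3.03, 3.03], [-0.79, 2.21], [0.23, 2.52], [-1.04, 4.18], [0, 3.07], [-2.55, 2.55]. Speed limits (rad/s): [2.22, 2.22, 2.57, 3.14, 3.14, 3.14].

INTERFACE

Orientations are given as [roll, pitch, yaw] about the fixed x, y, z axes, in that order (R = Rz(yaw) Ry(pitch) Rx(roll)).
In Python, from station import ctrl, imaging, hand_in gives the robot as it stands.
- The arm moves only by the shell command python3 -m pendant 'ROWS' [FORCE]. ROWS is JSON, a list of rows, each a list of 7 numbers: the shift along the tool's x, y, z normalised to -1 to 1, where 1 is 120 mm, then the turn, a rotation vector about the tool's x, y, z normalised to -1 to 1, where 1 is 30 degrees, then the closure, from -1 (fully open) to 1 (shut). A call has 1 to 10 rows; each row shifts and turns the commanded pose from where the row before left it, along the tool's axes as they then stand; what a row does not reach is not made up. A row lasts 1/12 s, in which the tool goes at most 41.7 mm and 7.16 degrees, less where a joint would pass 70% of its speed; a pose out of reach is approached as far as the arm can. A call with a number of a shift or a turn outside -1 to 1 is refused whole. A call with a gripper value outside its range is refused whole. The fingers move at their own pace and stop on an object; FORCE is the grip in N (left out, the last holds). Time passes only in rows, so rows that do not move let the fingers close. It gives the time, the measured TCP pose, the force and the opening at its end, in the units of the state.
- ctrl.get_obs(): the state, without advancing time (a new reading comes with each control period).
- imaging.camera(name): name is "side" or "top"; returns a dict with "image" (480x640x3 uint8, red, green, blue), "mtx" (3x3 intrinsics, pixels), "k1" (the pictures are not rectified: a ray, as slopes to the right and down, at radius r is drawn at 1 + k1 r^2 times it, then the intrinsics apply), "rvec" (rotation vector, rad) and "tvec" (3), from world to camera coordinates, as OpenCV has them. Camera axes: x right, y down, z forward; pixel columns grow to the right and rows downward; lengths in m; the calibration is good to about 2 mm. A picture is of the moment at which its call begins. There is no depth.
- hand_in(): hands the job in, once; it reports no verdict.
The state is a dict: "time_s": time; "qpos": joint angles; "joint_vel": joint speeds; "tau": joint torques, N m; "ee_pos": TCP position; "eef_rot": TCP orientation; "force": force on the tool from outside, world axes, zero at the start; "moment": the same for the moment, N m; "grip_width": finger opening in m.
Only numpy, scipy, OpenCV 4.12 (cv2) and the standard library are available. Lean on these libraries where they do the work, as an engineer would, in place of code of your own. Each camera call takes 0.05 s, during which the arm holds its last target.

TASK

Take one stroke on the microtome: throw the handwheel's lock lever forward, crank the handwheel clockwise (seen from the handle's side, its top going away from the knife) through exactly one full revolution, and leave it locked again, the lever dropped back and its tooth fully home in the notch of the rim. The crank has play, so feel for the lock and do not force the wheel against it, do not run on into a second stroke, and leave everything else on the bench where it stands.

Things in the scene. Friction and masses are not known exactly. Their poses are not given: they have to be found in the camera images.
- microtome: Rotary microtome with a white casing, fixed, 390 deep, 300 wide, 260 high. Origin on the bench directly below the handwheel's centre; x points to the machine's back (the knife is on the -x side), y from the handwheel to the casing, z up. The casing's side wall begins at y = +35 mm, its top is 257 mm high; the handwheel stands free beside it.
- wheel_center (a point): Centre of the upright handwheel, 150 mm above the bench; its axis is the microtome's y axis. Steel rim of 80 mm radius, 24 mm wide (y = -12 to +12 mm). One notch in the rim, 13 mm wide and 8 mm deep, lies under the lock lever's tooth (upper front of the rim) when the wheel is at home. The wheel stays where it is left and takes about 3 to 8 N at the handle to turn.
- handwheel (a joint): Angle of the handwheel, rad: 0 at home, notch under the tooth, handle about straight up; grows clockwise seen from the handle's side (top towards the microtome's +x), 2 pi after one revolution. Locked it has about 0.02 rad of play. The crank arm has a few degrees of play on it either way, so the handle's place tells the wheel's angle only roughly.
- handle_center (a point): Middle of the crank's black handle: a level round grip, 24 mm in diameter, 90 mm long, along the microtome's y axis, on the wheel's -y side. It is 62 mm from the wheel's axis and 75 mm out from wheel_center towards -y. It spins freely on its spindle, so a gripper can keep its attitude all the way round. Its crank arm turns the wheel through a worn pin and slot, with some play.
- lock_lever (a joint): Angle of the lock lever, rad: 0 with its tooth fully home in the notch (locked), about 0.15 when the tooth rides on the plain rim, 0.70 thrown forward (to the microtome's -x, the knife side) on its stop. It falls by its own weight: past about 0.44 it stays forward; below that the tooth rests on the rim and drops into the notch by itself when that comes under it.
- lock_ball (a point): Centre of the 30 mm steel ball on the end of the lock lever, 85 mm from the pivot. The lever swings in the plane of the wheel's rim about an axis along y at x = -92 mm, z = 166 mm in the microtome's frame. Locked, the ball is 32 mm behind (+x) and 79 mm above the pivot; thrown, 26 mm in front (-x) and 81 mm above. 1 to 2 N moves it.
- slide_box: Open grey box of microscope slides, 85 x 125 x 36, origin at the centre of its underside; to be left alone.
- fixative_jar: Jar with a black lid, 56 diameter, 75 high, origin at the centre of its underside; to be left alone.
- section_brush: Slender section brush, 175 long, wooden handle, origin at the centre of its underside; to be left alone.
- tube_rack: Orange rack of small tubes, 110 x 65 x 52, origin at the centre of its underside; to be left alone.
- beaker: Glass beaker, 72 diameter, 95 high, origin at the centre of its underside; to be left alone.

How it is judged:
By the outcome, as a careful person would: the job done as asked, in the order asked, and still so for the second after the job is handed in, with the robot touching nothing.
It also fails if it takes over 72 s, if anything falls off the work surface, if the arm or the gripper's body presses on something with over 40 N, if the wrist force passes 120 N, or if a joint passes its speed limit or range.

## Working session

There is one attempt and no reset: what is moved stays moved. The work goes in short steps, Python scripts to look and compute and a shell command to move; the robot and the scene stay as the last step left them, time stands still between calls to the robot, and variables do not carry over. Pictures are saved under pics/ and viewed, and the job is handed in when it is done.

```bash
mkdir -p pics; ls
python3 - <<'E'
from station import ctrl, imaging
import cv2
print(ctrl.get_obs())
for n in("side","top"):
    c=imaging.camera(n); cv2.imwrite(f"pics/{n}0.png",c["image"][:,:,::-1]); print({k:v for k,v in c.items() if k!="image"})
E
```

```text
pics
{'time_s': 0.0, 'qpos': array([ 1.21643220e+00,  3.00458286e-01,  1.52160182e+00, -1.86750186e-05,
        1.32069568e+00, -6.65707918e-02]), 'joint_vel': array([-0.00115405,  0.00072095,  0.00139694,  0.00024924, -0.00046152,
       -0.00049868]), 'tau': array([ 1.09687312e-04, -5.31815422e+01, -3.52723145e+01,  7.08407722e-02,
        2.44256324e-02, -9.28071904e-05]), 'ee_pos': array([0.15604586, 0.52723429, 0.30208452]), 'eef_rot': array([-3.14043089e+00, -5.93254861e-05,  2.85380392e+00]), 'force': array([ 0.26619648, -0.59361401, -0.76001083]), 'moment': array([-0.02754004, -0.02899532,  0.00472885]), 'grip_width': 0.09409327517733634}
{'mtx': array([[566.93715817,   0.        , 320.20561038],
       [  0.        , 566.93715817, 242.3738901 ],
       [  0.        ,   0.        ,   1.        ]]), 'k1': -0.03895288482664417, 'rvec': array([ 2.14618801, -0.23924846,  0.13860313]), 'tvec': array([-0.57278745,  0.21001334,  1.30793213])}
{'mtx': array([[456.00009591,   0.        , 319.80197917],
       [  0.        , 456.00009591, 241.246844  ],
       [  0.        ,   0.        ,   1.        ]]), 'k1': -0.06186296668743896, 'rvec': array([ 2.14847148, -2.15049221,  0.112827  ]), 'tvec': array([0.01702299, 0.61662562, 1.24172439])}
```

View pics/side0.png

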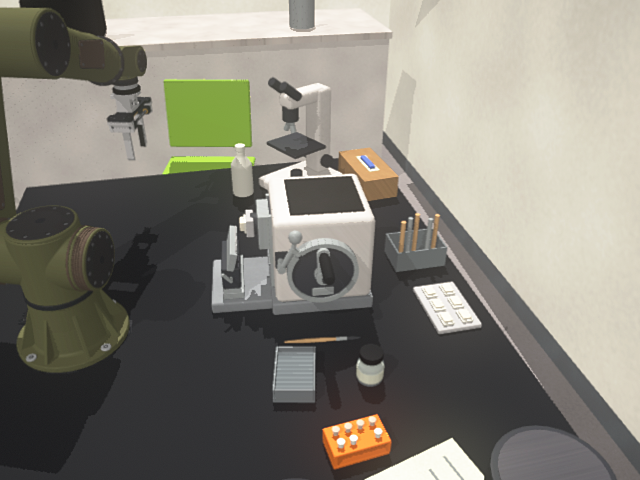

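View pics/top0.png

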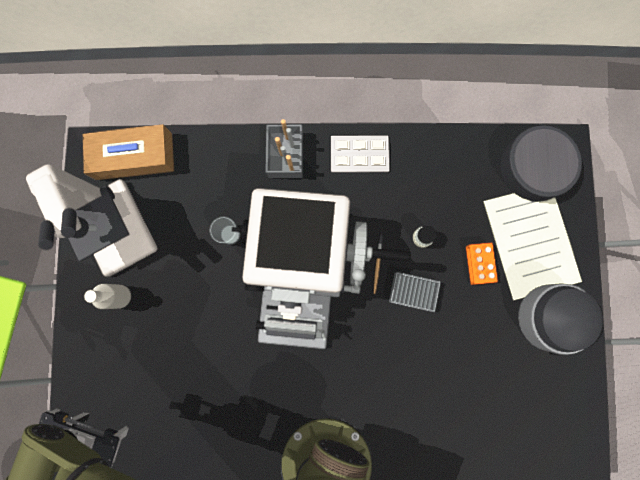

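Run:
```python
import cv2
a=cv2.imread("pics/side0.png")[170:320,200:400]; cv2.imwrite("pics/s0z.png",cv2.resize(a,None,fx=4,fy=4,interpolation=cv2.INTER_CUBIC))
a=cv2.imread("pics/top0.png")[180:355,230:450]; cv2.imwrite("pics/t0z.png",cv2.resize(a,None,fx=3.4,fy=3.4,interpolation=cv2.INTER_CUBIC))
```

```text
(no output)
```

View pics/s0z.png

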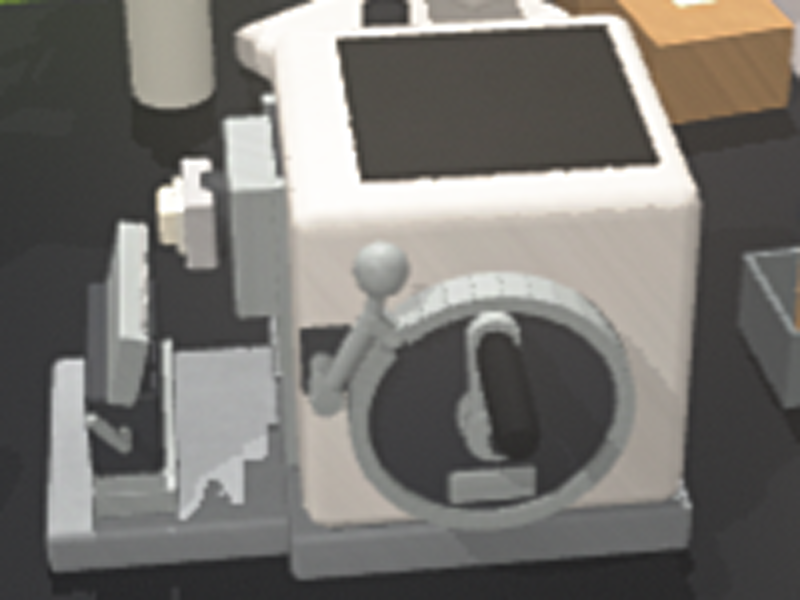

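View pics/t0z.png

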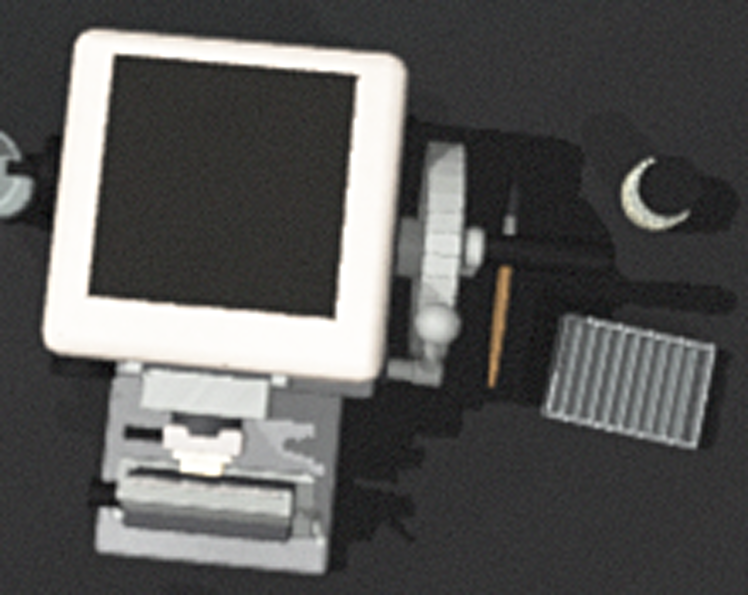

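```bash
cat > h.py <<'E'
import numpy as np, cv2
from scipy.spatial.transform import Rotation as Rot
from scipy.optimize import least_squares
CAL={'side':(566.93715817,320.20561038,242.3738901,-0.03895288482664417,[2.14618801,-0.23924846,0.13860313],[-0.57278745,0.21001334,1.30793213]),
'top':(456.00009591,319.80197917,241.246844,-0.06186296668743896,[2.14847148,-2.15049221,0.112827],[0.01702299,0.61662562,1.24172439])}
def proj(n,P):
    f,cx,cy,k,r,t=CAL[n]
    p,_=cv2.projectPoints(np.atleast_2d(np.array(P,float)),np.array(r),np.array(t),np.array([[f,0,cx],[0,f,cy],[0,0,1]]),np.array([k,0,0,0,0.]))
    return p[:,0]
def ray(n,uv):
    f,cx,cy,k,r,t=CAL[n]
    u=cv2.undistortPoints(np.array([[uv]],float),np.array([[f,0,cx],[0,f,cy],[0,0,1]]),np.array([k,0,0,0,0.]))[0,0]
    R=cv2.Rodrigues(np.array(r))[0]; return -R.T@np.array(t), R.T@np.array([u[0],u[1],1])
def plane(n,uv,z):
    o,d=ray(n,uv); return o+d*(z-o[2])/d[2]
def m2w(p,P):
    x,y,a=p; c,s=np.cos(a),np.sin(a); P=np.atleast_2d(np.array(P,float))
    return np.c_[x+c*P[:,0]-s*P[:,1],y+s*P[:,0]+c*P[:,1],P[:,2]]
def tri(a,b):
    o1,d1=ray('side',a);o2,d2=ray('top',b)
    A=np.c_[d1,-d2];s=np.linalg.lstsq(A,o2-o1,rcond=None)[0]
    p,q=o1+s[0]*d1,o2+s[1]*d2
    return (p+q)/2,np.linalg.norm(p-q)
E
python3 - <<'E'
from h import *
S=lambda x,y:(200+(x+.5)/4-.5,170+(y+.5)/4-.5); T=lambda x,y:(230+(x+.5)/3.4-.5,180+(y+.5)/3.4-.5)
b,e=tri(S(381,269),T(437,323)); print("ball",b,e)
hd,e=tri(S(518,445),T(612,256)); print("handle tip",hd,e)
c=[plane('top',T(*q),.257) for q in((115,58),(358,75),(90,297),(335,318))]
for i,j in((2,0),(3,1)): d=c[j]-c[i];print("yaw",np.degrees(np.arctan2(d[1],d[0])),d)
for i,j in((1,0),(3,2)): d=c[j]-c[i];print("yaw",np.degrees(np.arctan2(d[1],d[0]))-90,d)
def res(p):
    w=lambda P:m2w(p,P)
    r=[]
    def add(n,P,uv,wt=1): r.extend(((proj(n,w(P))[0]-uv)*wt))
    add('side',[-60,0,245] and [-.06,0,.245],S(381,269)); add('top',[-.06,0,.245],T(437,323))
    # front circle extremes in side
    t=np.linspace(0,2*np.pi,721);C=proj('side',w(np.c_[.08*np.cos(t),0*t-.012,.15+.08*np.sin(t)]))
    r.append(C[:,0].min()-S(350,0)[0]); r.append(C[:,1].max()-S(0,528)[1])
    C=proj('side',w(np.c_[.08*np.cos(t),0*t+.012,.15+.08*np.sin(t)])); r.append(C[:,1].min()-S(0,270)[1])
    # rim in top: y faces at z=.23
    a=proj('top',w([[0,-.012,.23],[0,.012,.23]])); r.append(a[0,0]-T(464,0)[0]); r.append(a[1,0]-T(424,0)[0])
    add('top',[.0,-.12,.212],T(612,256),.3)
    r.append((p[2]-yaw)*200)
    return r
yaw=np.radians(np.mean([-5]))
import sys
for y0 in(-5,-6,-4):
    yaw=np.radians(y0)
    s=least_squares(res,[.5,-.15,yaw]);print(s.x,np.degrees(s.x[2]),s.cost,np.round(s.fun,1))
E
```

```text
ball [ 0.51275538 -0.07673682  0.24326056] 0.0001510581936994747
handle tip [ 0.55961724 -0.20295308  0.21230485] 0.0036276274721046714
yaw -4.991962414749116 [ 0.16599226 -0.01449898  0.        ]
yaw -5.5320209566580685 [ 1.67597914e-01 -1.62323828e-02  2.22044605e-16]
yaw -4.32106992572686 [ 1.27343091e-02  1.68531952e-01 -2.22044605e-16]
yaw -4.913735118904157 [0.01433996 0.16679855 0.        ]
[ 0.57238326 -0.08287441 -0.08736484] -5.005636570813506 0.9288424034460167 [-0.  -0.4  0.4 -0.  -0.  -0.1  0.1 -0.9  0.8 -0.1 -0.1 -0. ]
[ 0.57249829 -0.08322911 -0.10445801] -5.985002863035672 0.9859791082888831 [ 0.  -0.6  0.2 -0.1 -0.1 -0.   0.2 -0.8  0.9 -0.1  0.2  0.1]
[ 0.57224962 -0.08251821 -0.07027112] -4.026238341546431 1.1230093375591668 [-0.1 -0.3  0.7  0.1  0.  -0.1  0.  -1.1  0.6 -0.1 -0.3 -0.1]
```

```bash
python3 -m pendant '[[0,0,-0.3,0,0,0.22,0.5],[0,0,-0.3,0,0,0.22,1],[0,0,-0.3,0,0,0.22,1],[0,0,0,0,0,0.22,1],[0,0,0,0,0,0.22,1],[0,0,0,0,0,0.22,1],[0,0,0,0,0,0.22,1],[0,0,0,0,0,0.22,1],[0,0,0,0,0,0.22,1],[0,0,0,0,0,0.22,1]]' 20
cat >> h.py <<'E'
MT=(0.5724,-0.083,np.radians(-5))
def mpose(o):
    """TCP in microtome frame, and fingertip z, yaw deg"""
    c,s=np.cos(MT[2]),np.sin(MT[2]); d=o['ee_pos'][:2]-np.array(MT[:2])
    return np.array([c*d[0]+s*d[1],-s*d[0]+c*d[1],o['ee_pos'][2]])
def togo(o,tgt):
    """tgt: TCP target in microtome frame -> tool shift normalised"""
    w=m2w(MT,tgt)[0]-o['ee_pos']; R=Rot.from_euler('xyz',o['eef_rot']).as_matrix()
    Rt=Rot.from_euler('xyz',[np.pi,0,np.radians(85)]).as_matrix()
    return R.T@w/.12, Rot.from_matrix(R.T@Rt).as_rotvec()/np.radians(30)
def show(tgt=None):
    from station import ctrl
    np.set_printoptions(precision=4,suppress=True)
    o=ctrl.get_obs(); print('t',round(o['time_s'],2),'m',mpose(o),'rot',np.degrees(o['eef_rot']),'F',o['force'],'w',round(o['grip_width'],4))
    if tgt is not None: print('togo',*togo(o,tgt))
E
python3 -c "
from h import *
show([-.02,0,.42])"
```

```text
time_s: 0.93
ee_pos: [0.1561, 0.5273, 0.4103]
eef_rot: [-3.141, 0.001, 1.696]
force: [-0.1, -0.2, 0.8]
grip_width: 0.031
t 0.93 m [-0.4679  0.5717  0.4103] rot [-179.9802    0.0389   97.1861] F [-0.1366 -0.188   0.7525] w 0.031
togo [-5.445   2.6428 -0.0782] [-0.0005  0.0014  0.4062]
```

```bash
python3 -m pendant '[[0,0,-0.08,0,0,0.203,1],[0,0,0,0,0,0.203,1],[-0.26,0.2,0,0,0,0,1],[-0.26,0.2,0,0,0,0,1],[-0.26,0.2,0,0,0,0,1],[-0.26,0.2,0,0,0,0,1],[-0.26,0.2,0,0,0,0,1],[-0.26,0.2,0,0,0,0,1],[-0.26,0.2,0,0,0,0,1],[-0.26,0.2,0,0,0,0,1]]'; 
python3 -c "
from h import *
show([-.02,0,.42])"
```

```text
time_s: 1.77
ee_pos: [0.3276, 0.2612, 0.4202]
eef_rot: [3.142, 0.0, 1.49]
force: [0.8, -0.2, 0.1]
grip_width: 0.0005
t 1.77 m [-0.2739  0.3215  0.4202] rot [179.9998   0.0012  85.3452] F [ 0.7887 -0.1501  0.118 ] w 0.0005
togo [-2.6922  2.0994  0.0015] [0.     0.     0.0115]
```

```bash
python3 -m pendant '[[-0.26,0.2,0,0,0,0,1],[-0.26,0.2,0,0,0,0,1],[-0.26,0.2,0,0,0,0,1],[-0.26,0.2,0,0,0,0,1],[-0.26,0.2,0,0,0,0,1],[-0.26,0.2,0,0,0,0,1],[-0.26,0.2,0,0,0,0,1],[-0.26,0.2,0,0,0,0,1]]'; 
python3 -c "
from h import *
show([-.02,0,.42])"
```

```text
time_s: 2.43
ee_pos: [0.4988, -0.0034, 0.4201]
eef_rot: [-3.141, -0.0, 1.489]
force: [-0.2, 0.6, -0.5]
grip_width: 0.0002
t 2.43 m [-0.0802  0.0729  0.4201] rot [-179.9867   -0.0004   85.3182] F [-0.1806  0.5812 -0.5141] w 0.0002
togo [-0.6099  0.4987  0.0005] [-0.0004 -0.      0.0106]
```

```bash
python3 -m pendant '[[-0.28,0.23,0,0,0,0.01,1],[-0.28,0.23,0,0,0,0,1],[0,0,0,0,0,0,1]]'; 
python3 -c "
from h import *
show([-.02,0,.337])
from station import imaging
for n in('side','top'):
    c=imaging.camera(n)['image'][:,:,::-1]; a=c[120:300,220:420] if n=='side' else c[150:350,230:450]
    cv2.imwrite('pics/%s1.png'%n,cv2.resize(a,None,fx=3.4,fy=3,interpolation=2))
"
```

```text
time_s: 2.68
ee_pos: [0.5477, -0.075, 0.418]
eef_rot: [-3.138, 0.001, 1.48]
force: [0.3, 0.3, -0.7]
grip_width: 0.0005
t 2.68 m [-0.0253  0.0058  0.418 ] rot [-179.8201    0.0296   84.7895] F [ 0.2517  0.3189 -0.6683] w 0.0005
togo [-0.0481  0.0466  0.675 ] [-0.006  0.001 -0.007]
```

View pics/side1.png

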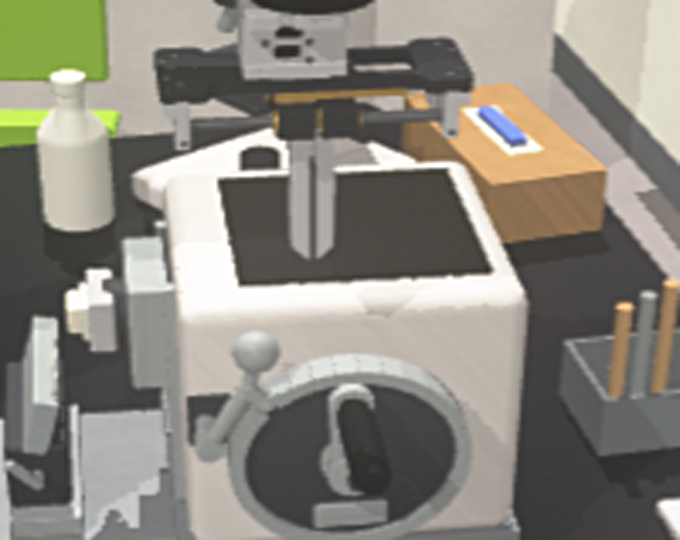

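```bash
python3 -m pendant '[[-0.03,0.05,0.2,0,0,0,1],[0,0,0.2,0,0,0,1],[0,0,0.2,0,0,0,1],[0,0,0.1,0,0,0,1],[0,0,0,0,0,0,1],[0,0,0,0,0,0,1]]'; 
python3 -c "
from h import *
show([-.02,0,.334])
"
```

```text
time_s: 3.28
ee_pos: [0.5508, -0.0732, 0.3369]
eef_rot: [3.142, -0.0, 1.485]
force: [0.2, -0.7, 1.3]
grip_width: 0.0003
t 3.28 m [-0.0223  0.0079  0.3369] rot [179.9962  -0.0018  85.0974] F [ 0.154  -0.6624  1.3439] w 0.0003
togo [-0.0659  0.0193  0.0239] [ 0.0001 -0.0001  0.0032]
```

```bash
python3 -m pendant '[[-0.065,0,0.015,0,0,0,1],[0,-0.07,0,0,0,0,1],[0,-0.07,0,0,0,0,1],[0,-0.07,0,0,0,0,1],[0,-0.07,0,0,0,0,1],[0,-0.07,0,0,0,0,1],[0,-0.07,0,0,0,0,1],[0,-0.07,0,0,0,0,1],[0,0,0,0,0,0,1]]'; 
python3 -c "
from h import *
show([-.09,0,.335])
from station import imaging
for n in('side',):
    c=imaging.camera(n)['image'][:,:,::-1]; a=c[120:300,220:420] if n=='side' else c[150:350,230:450]
    cv2.imwrite('pics/%s2.png'%n,cv2.resize(a,None,fx=3.4,fy=3,interpolation=2))
"
```

```text
time_s: 4.03
ee_pos: [0.4907, -0.0766, 0.3347]
eef_rot: [3.142, 0.0, 1.484]
force: [-0.6, 0.1, 0.5]
grip_width: 0.0006
t 4.03 m [-0.082  -0.0008  0.3347] rot [179.9977   0.0028  85.0308] F [-0.6243  0.1124  0.5004] w 0.0006
togo [ 0.0067 -0.0667 -0.0025] [0.0001 0.0001 0.001 ]
```

View pics/side2.png

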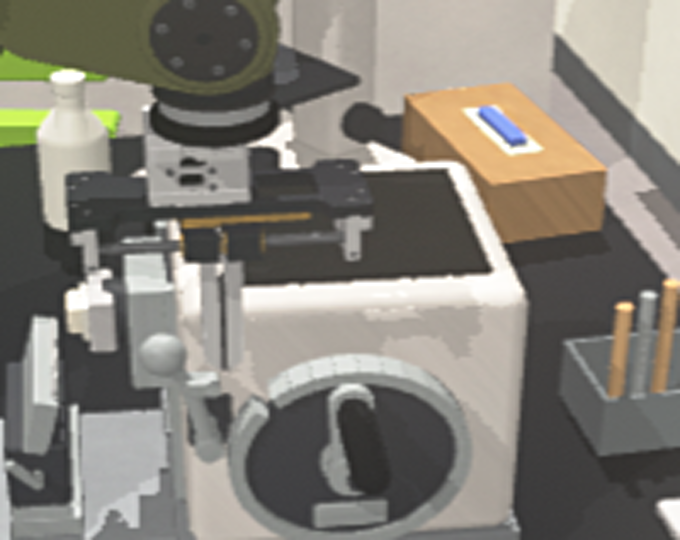

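```bash
python3 -c "
from h import *
print(proj('side',m2w(MT,[[-.118,0,.247],[-.11,0,.249]])))
from station import imaging
c=imaging.camera('top')['image'][:,:,::-1];a=c[150:350,230:450]
cv2.imwrite('pics/top2.png',cv2.resize(a,None,fx=3,fy=3,interpolation=2))
show([0,-.085,.335])
"
```

```text
[[267.55496363 237.56035129]
 [271.29798433 236.50565678]]
t 4.13 m [-0.0809 -0.0009  0.3347] rot [179.9762   0.0034  85.0255] F [ 1.2812  0.5551 -0.1512] w 0.0004
togo [-0.7014  0.6737 -0.0025] [0.0008 0.0001 0.0008]
```

View pics/top2.png

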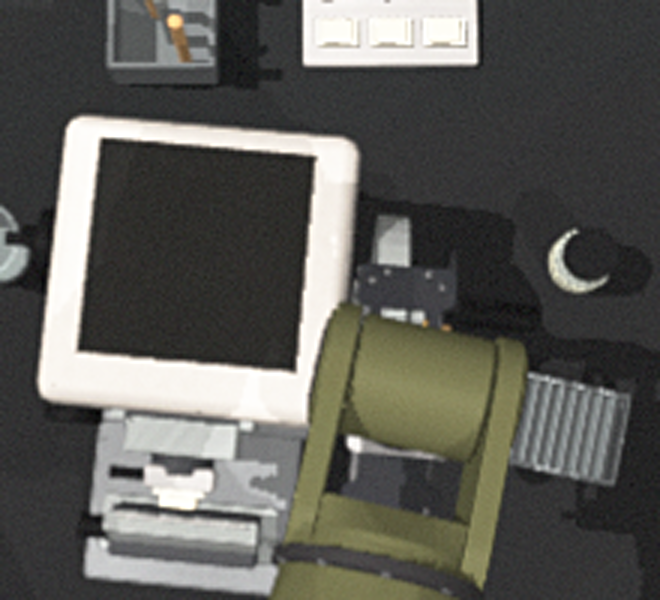

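```bash
python3 -m pendant '[[0,0.1,-0.3,0,0,0,1],[-0.1,0.1,-0.15,0,0,0,0],[-0.22,0.17,0,0,0,0,-1],[-0.22,0.15,0,0,0,0,-1],[-0.15,0.14,0,0,0,0,-1],[0,0,0,0,0,0,-1],[0,0,0,0,0,0,-1]]' ; 
python3 -c "
from h import *
show([0,-.085,.290])
"
```

```text
time_s: 4.72
ee_pos: [0.5641, -0.1669, 0.3874]
eef_rot: [-3.14, -0.0, 1.483]
force: [-0.7, 0.4, -0.2]
grip_width: 0.0372
t 4.72 m [-0.001  -0.0843  0.3874] rot [-179.9122   -0.0282   84.9656] F [-0.6863  0.4108 -0.1622] w 0.0372
togo [-0.0061  0.0092  0.8113] [-0.0029 -0.0009 -0.0011]
```

```bash
python3 -m pendant '[[0,0,0,0,0,0,-1],[0,0,0,0,0,0,-1],[0,0,0,0,0,0,-1],[0,0,0,0,0,0,-1],[0,0,0.2,0,0,0,-1],[0,0,0.2,0,0,0,-1],[0,0,0.2,0,0,0,-1],[0,0,0.2,0,0,0,-1],[0,0,0,0,0,0,-1],[0,0,0,0,0,0,-1]]' ; 
python3 -c "
from h import *
show([0,-.085,.290])
from station import imaging
for n in('side',):
    c=imaging.camera(n)['image'][:,:,::-1]; a=c[120:300,220:420] if n=='side' else c[150:350,230:450]
    cv2.imwrite('pics/%s3.png'%n,cv2.resize(a,None,fx=3.4,fy=3,interpolation=2))
"
```

```text
time_s: 5.55
ee_pos: [0.5635, -0.1659, 0.2925]
eef_rot: [-3.14, -0.0, 1.484]
force: [-0.0, 0.7, 0.6]
grip_width: 0.0942
t 5.55 m [-0.0016 -0.0834  0.2925] rot [-179.9309   -0.0177   85.0506] F [-0.0141  0.6667  0.5995] w 0.0942
togo [-0.0138  0.0136  0.0211] [-0.0023 -0.0006  0.0017]
```

View pics/side3.png

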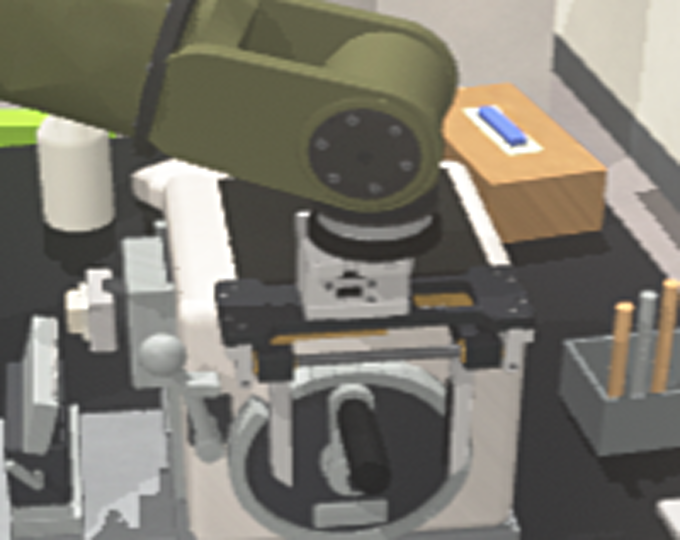

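```bash
python3 -m pendant '[[0,0,0.018,0,0,0,0],[0,0,0,0,0,0,1],[0,0,0,0,0,0,1],[0,0,0,0,0,0,1],[0,0,0,0,0,0,1],[0,0,0,0,0,0,1],[0,0,0,0,0,0,1],[0,0,0,0,0,0,1],[0,0,0,0,0,0,1],[0,0,0,0,0,0,1]]' 35; 
python3 -c "
from h import *
show([0,-.085,.290])
"
```

```text
time_s: 6.43
ee_pos: [0.5636, -0.1662, 0.2903]
eef_rot: [-3.142, -0.0, 1.484]
force: [0.2, -0.0, -1.2]
grip_width: 0.0305
t 6.43 m [-0.0015 -0.0836  0.2903] rot [-179.9953   -0.0033   85.0279] F [ 0.1829 -0.0156 -1.1892] w 0.0305
togo [-0.0115  0.0125  0.0022] [-0.0002 -0.0001  0.0009]
```

```bash
python3 -m pendant '[[0,0,0,0,0,0,1],[0,0,0,0,0,0,1],[0,0,0,0,0,0,1]]' 35; 
python3 -c "
from h import *
show([0,-.085,.290])
"
```

```text
time_s: 6.68
ee_pos: [0.5636, -0.1662, 0.2903]
eef_rot: [3.142, 0.0, 1.484]
force: [0.0, -1.3, 0.3]
grip_width: 0.023
t 6.68 m [-0.0015 -0.0836  0.2903] rot [179.9984   0.0006  85.0311] F [ 0.0192 -1.2758  0.2731] w 0.023
togo [-0.0115  0.0123  0.0025] [0.0001 0.     0.001 ]
```

```bash
python3 -c "
import numpy as np
t=np.radians(np.arange(0,361,10));x=.5167*np.sin(t);z=-.5167*np.cos(t)
for i in range(36): print(10*i+10,'%.3f,%.3f'%(round(x[i+1],3)-round(x[i],3),round(z[i+1],3)-round(z[i],3)),end=' | ')"
```

```text
10 0.090,0.008 | 20 0.087,0.023 | 30 0.081,0.039 | 40 0.074,0.051 | 50 0.064,0.064 | 60 0.051,0.074 | 70 0.039,0.081 | 80 0.023,0.087 | 90 0.008,0.090 | 100 -0.008,0.090 | 110 -0.023,0.087 | 120 -0.039,0.081 | 130 -0.051,0.074 | 140 -0.064,0.064 | 150 -0.074,0.051 | 160 -0.081,0.039 | 170 -0.087,0.023 | 180 -0.090,0.008 | 190 -0.090,-0.008 | 200 -0.087,-0.023 | 210 -0.081,-0.039 | 220 -0.074,-0.051 | 230 -0.064,-0.064 | 240 -0.051,-0.074 | 250 -0.039,-0.081 | 260 -0.023,-0.087 | 270 -0.008,-0.090 | 280 0.008,-0.090 | 290 0.023,-0.087 | 300 0.039,-0.081 | 310 0.051,-0.074 | 320 0.064,-0.064 | 330 0.074,-0.051 | 340 0.081,-0.039 | 350 0.087,-0.023 | 360 0.090,-0.008 |
```

Start with 30° and check.

```bash
python3 -m pendant '[[0,0.05,0.002,0,0,0,1],[0,0.05,0.006,0,0,0,1],[0,0.087,0.023,0,0,0,1],[0,0.081,0.039,0,0,0,1],[0,0,0,0,0,0,1]]' 35; 
python3 -c "
from h import *
show([.031,-.0836,.2817])
"
```

```text
time_s: 7.1
ee_pos: [0.5968, -0.1692, 0.2805]
eef_rot: [-3.141, 0.0, 1.484]
force: [-0.2, 0.3, -1.3]
grip_width: 0.0229
t 7.1 m [ 0.0318 -0.0837  0.2805] rot [-179.9473    0.0046   85.0337] F [-0.181   0.2731 -1.3117] w 0.0229
togo [ 0.001  -0.0067 -0.0098] [-0.0018  0.0002  0.0011]
```

```bash
python3 -m pendant '[[0,0.07,0.045,0,0,0,1],[0,0.06,0.062,0,0,0,1],[0,0.049,0.074,0,0,0,1],[0,0.039,0.081,0,0,0,1],[0,0.023,0.087,0,0,0,1],[0,0.008,0.09,0,0,0,1]]' 35; 
python3 -c "
from h import *
show([.062,-.0836,.228])
from station import imaging
for n in('side',):
    c=imaging.camera(n)['image'][:,:,::-1]; a=c[120:300,220:420] if n=='side' else c[150:350,230:450]
    cv2.imwrite('pics/%s4.png'%n,cv2.resize(a,None,fx=3.4,fy=3,interpolation=2))
"
```

```text
time_s: 7.6
ee_pos: [0.6254, -0.1717, 0.2288]
eef_rot: [-3.141, 0.0, 1.484]
force: [-6.1, 0.1, 1.1]
grip_width: 0.0231
t 7.6 m [ 0.0606 -0.0838  0.2288] rot [-179.9541    0.0143   85.027 ] F [-6.1304  0.144   1.1093] w 0.0231
togo [0.0014 0.0119 0.0066] [-0.0015  0.0005  0.0009]
```

View pics/side4.png

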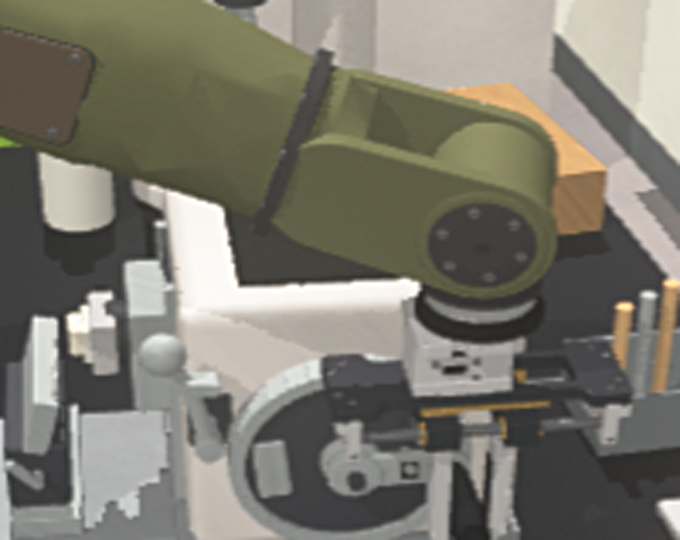

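```bash
python3 -c "
from h import *
for p in((482,248),(482,305),(300,215),(255,222),(160,170),(60,130)):
    o,d=ray('side',(220+p[0]/3.4,120+p[1]/3)); c,s=np.cos(MT[2]),np.sin(MT[2])
    n=np.array([-s,c,0]); q=(n@(np.array([*MT[:2],0])+n*(-.135)-o))/(n@d); w=o+q*d; dd=w[:2]-MT[:2]
    print(p,'m x',c*dd[0]+s*dd[1],'z',w[2])
"
```

```text
(482, 248) m x 0.05049703607489367 z 0.3955841138117274
(482, 305) m x 0.052459011334141215 z 0.355136035659393
(300, 215) m x -0.046965433611302745 z 0.42471609216848516
(255, 222) m x -0.07042987803271772 z 0.4216555822894688
(160, 170) m x -0.11791041396718442 z 0.45868374700066805
(60, 130) m x -0.16599710919127064 z 0.48672267019363596
```

```bash
python3 -m pendant '[[0,-0.008,0.09,0,0,0,1],[0,-0.023,0.087,0,0,0,1],[0,-0.039,0.081,0,0,0,1],[0,-0.051,0.074,0,0,0,1],[0,-0.064,0.064,0,0,0,1],[0,-0.074,0.051,0,0,0,1]]' 35; 
python3 -c "
from h import *
show([.031,-.0836,.1743])
"
```

```text
time_s: 8.15
ee_pos: [0.5944, -0.169, 0.1749]
eef_rot: [3.14, 0.0, 1.484]
force: [3.1, -2.3, -1.9]
grip_width: 0.0234
t 8.15 m [ 0.0294 -0.0837  0.1749] rot [179.888    0.0213  85.0221] F [ 3.0805 -2.3335 -1.9179] w 0.0234
togo [0.001  0.0136 0.0053] [0.0037 0.0007 0.0007]
```

```bash
python3 -m pendant '[[0,-0.081,0.039,0,0,0,1],[0,-0.087,0.023,0,0,0,1],[0,-0.09,0.008,0,0,0,1],[0,-0.09,-0.008,0,0,0,1],[0,-0.087,-0.023,0,0,0,1],[0,-0.081,-0.039,0,0,0,1]]' 35; 
python3 -c "
from h import *
show([-.031,-.0836,.1743])
from station import imaging
for n in('side',):
    c=imaging.camera(n)['image'][:,:,::-1]; a=c[120:300,220:420] if n=='side' else c[150:350,230:450]
    cv2.imwrite('pics/%s5.png'%n,cv2.resize(a,None,fx=3.4,fy=3,interpolation=2))
"
```

```text
time_s: 8.65
ee_pos: [0.532, -0.1633, 0.1749]
eef_rot: [3.141, -0.0, 1.484]
force: [2.2, -0.8, -3.3]
grip_width: 0.0234
t 8.65 m [-0.0332 -0.0835  0.1749] rot [179.9794  -0.0129  85.0252] F [ 2.1659 -0.812  -3.304 ] w 0.0234
togo [-0.0009  0.0184  0.0052] [ 0.0007 -0.0004  0.0008]
```

View pics/side5.png

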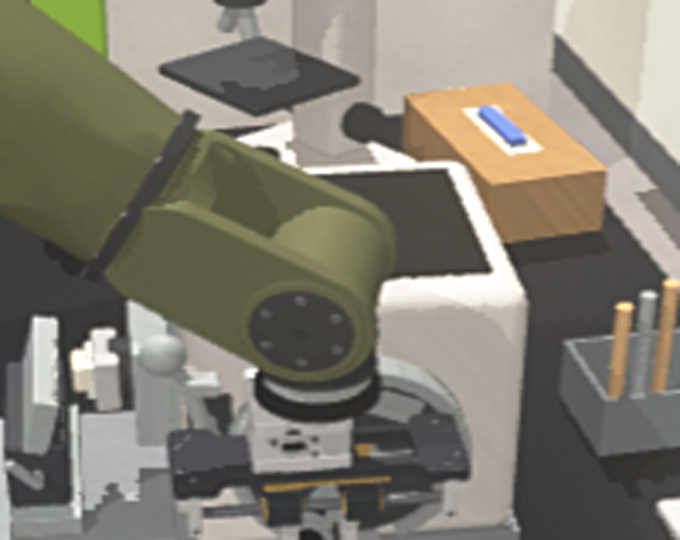

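```bash
python3 -m pendant '[[0,-0.07,-0.051,0,0,0,1],[0,-0.06,-0.064,0,0,0,1],[0,-0.049,-0.074,0,0,0,1],[0,-0.037,-0.081,0,0,0,1],[0,-0.021,-0.087,0,0,0,1],[0,-0.007,-0.09,0,0,0,1]]' 35; 
python3 -c "
from h import *
show([-.062,-.0836,.228])
"
```

```text
time_s: 9.2
ee_pos: [0.5022, -0.1607, 0.2295]
eef_rot: [-3.138, -0.001, 1.484]
force: [-6.7, 0.3, -5.2]
grip_width: 0.0232
t 9.2 m [-0.0632 -0.0835  0.2295] rot [-179.7934   -0.0389   85.0319] F [-6.7335  0.3096 -5.2134] w 0.0232
togo [-0.0009  0.0099  0.0126] [-0.0069 -0.0013  0.0011]
```

```bash
python3 -m pendant '[[0,0.008,-0.09,0,0,0,1],[0,0.023,-0.087,0,0,0,1],[0,0.039,-0.081,0,0,0,1],[0,0.051,-0.074,0,0,0,1],[0,0.064,-0.064,0,0,0,1],[0,0.074,-0.051,0,0,0,1],[0,0,0,0,0,0,1],[0,0,0,0,0,0,1]]' 35; 
python3 -c "
from h import *
show([-.031,-.0836,.2817])
"
```

```text
time_s: 9.87
ee_pos: [0.5349, -0.1635, 0.2836]
eef_rot: [3.14, -0.0, 1.484]
force: [0.6, 0.1, -3.3]
grip_width: 0.0231
t 9.87 m [-0.0303 -0.0835  0.2836] rot [179.9058  -0.0003  85.0455] F [ 0.6325  0.1182 -3.3039] w 0.0231
togo [-0.0012 -0.0058  0.0158] [ 0.0031 -0.      0.0015]
```

```bash
python3 -m pendant '[[0,0,0,0,0,0,0],[0,0,0,0,0,0,0],[0,0,0,0,0,0,0],[0,0,0,0,0,0,0],[0,0,-0.2,0,0,0,0],[0,0,-0.3,0,0,0,0],[0,0,-0.3,0,0,0,1],[0,0,-0.2,0,0,0,1],[0,0,0,0,0,0,1],[0,0,0,0,0,0,1]]' 35; 
python3 -c "
from h import *
show([-.155,0,.337])
from station import imaging
for n in('side',):
    c=imaging.camera(n)['image'][:,:,::-1]; a=c[120:300,220:420] if n=='side' else c[150:350,230:450]
    cv2.imwrite('pics/%s6.png'%n,cv2.resize(a,None,fx=3.4,fy=3,interpolation=2))
"
```

```text
time_s: 10.7
ee_pos: [0.5346, -0.1637, 0.4039]
eef_rot: [3.139, 0.001, 1.484]
force: [-0.4, -0.7, 0.1]
grip_width: 0.0234
t 10.7 m [-0.0307 -0.0837  0.4039] rot [179.8683   0.0372  85.0308] F [-0.4302 -0.6528  0.0664] w 0.0234
togo [ 0.698  -1.037   0.5545] [0.0044 0.0012 0.001 ]
```

View pics/side6.png

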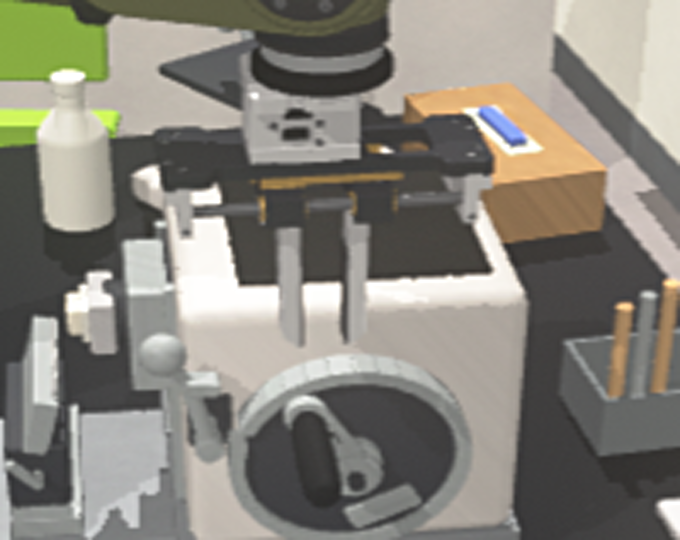

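```bash
python3 -m pendant '[[0.15,-0.25,0,0,0,0,1],[0.18,-0.27,0,0,0,0,1],[0.19,-0.27,0,0,0,0,1],[0.18,-0.25,0,0,0,0,1],[0,0,0,0,0,0,1],[0,0,0,0,0,0,1]]' 35; 
python3 -c "
from h import *
show([-.155,0,.337])
"
```

```text
time_s: 11.25
ee_pos: [0.4167, -0.0685, 0.4024]
eef_rot: [-3.141, -0.0, 1.485]
force: [0.4, 0.6, -0.3]
grip_width: 0.0009
t 11.25 m [-0.1563  0.0009  0.4024] rot [-179.9885   -0.0001   85.1079] F [ 0.4272  0.5664 -0.259 ] w 0.0009
togo [-0.0077  0.0113  0.5449] [-0.0004 -0.      0.0036]
```

```bash
python3 -m pendant '[[0,0,0.2,0,0,0,1],[0,0,0.2,0,0,0,1],[0,0,0.14,0,0,0,1],[0,0,0,0,0,0,1],[0,0.05,0,0,0,0,1],[0,0.05,0,0,0,0,1],[0,0.05,0,0,0,0,1],[0,0.05,0,0,0,0,1],[0,0.04,0,0,0,0,1],[0,0.04,0,0,0,0,1]]' 35; 
python3 -c "
from h import *
show([-.115,0,.337])
from station import imaging
for n in('side',):
    c=imaging.camera(n)['image'][:,:,::-1]; a=c[120:300,220:420] if n=='side' else c[150:350,230:450]
    cv2.imwrite('pics/%s7.png'%n,cv2.resize(a,None,fx=3.4,fy=3,interpolation=2))
"
```

```text
time_s: 12.08
ee_pos: [0.4517, -0.0721, 0.3383]
eef_rot: [3.141, 0.0, 1.484]
force: [0.1, -0.2, 0.8]
grip_width: 0.0004
t 12.08 m [-0.1212  0.0003  0.3383] rot [179.9797   0.0026  85.0362] F [ 0.0877 -0.2421  0.7545] w 0.0004
togo [-0.0027  0.0514  0.0105] [0.0007 0.0001 0.0012]
```

View pics/side7.png

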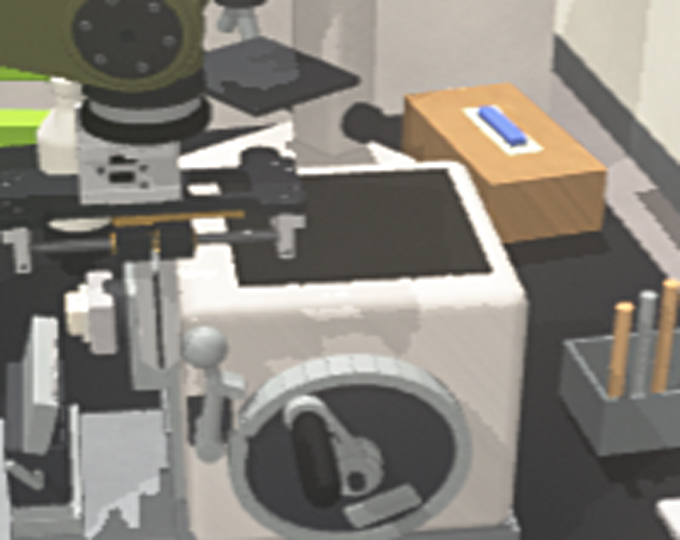

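```bash
python3 -m pendant '[[0,0.02,0,0,0,0,1],[0,0.02,0,0,0,0,1],[0,0,0,0,0,0,1],[0,0,0,0,0,0,1]]' 35; 
python3 -c "
from h import *
show([-.115,0,.337])
th=np.array([0,.15,.44,.7]);a=np.arctan2(32,79)-th
print(proj('side',m2w(MT,np.c_[-.092+.085*np.sin(a),0*a,.166+.085*np.cos(a)])))
from station import imaging
for n in('side',):
    c=imaging.camera(n)['image'][:,:,::-1]; a=c[120:300,220:420] if n=='side' else c[150:350,230:450]
    cv2.imwrite('pics/%s8.png'%n,cv2.resize(a,None,fx=3.4,fy=3,interpolation=2))
"
```

```text
time_s: 12.47
ee_pos: [0.4558, -0.0725, 0.3381]
eef_rot: [-3.142, -0.0, 1.484]
force: [0.5, -0.4, -0.5]
grip_width: 0.0004
t 12.47 m [-0.1171  0.0003  0.3381] rot [-179.9989   -0.0009   85.0332] F [ 0.4952 -0.3698 -0.4635] w 0.0004
togo [-0.0029  0.0177  0.009 ] [-0.     -0.      0.0011]
[[294.8186 236.5469]
 [289.0993 235.4071]
 [277.5549 235.3287]
 [267.3955 237.6453]]
```

View pics/side8.png

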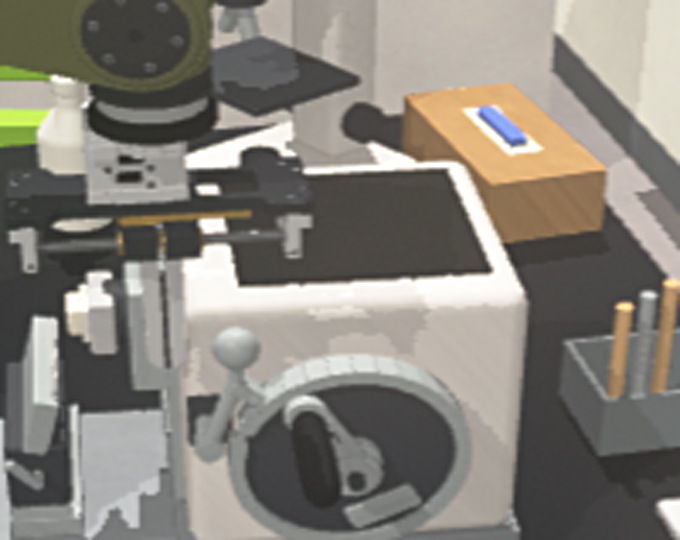

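```bash
python3 -m pendant '[[0,-0.05,-0.15,0,0,0,1],[0,0,-0.3,0,0,0,1],[-0.15,0.15,-0.1,0,0,0,0],[-0.2,0.22,0,0,0,0,-0.4],[-0.2,0.22,0,0,0,0,-0.4],[-0.14,0.19,0,0,0,0,-0.4],[0,0,0,0,0,0,-0.4],[0,0,0,0,0,0,-0.4],[0,0,0,0,0,0,-0.4]]' 35; 
python3 -c "
from h import *
show([-.0302,-.0835,.2836])
"
```

```text
time_s: 13.27
ee_pos: [0.5355, -0.1622, 0.404]
eef_rot: [-3.141, -0.0, 1.484]
force: [-0.8, -0.1, 0.4]
grip_width: 0.0435
t 13.27 m [-0.0299 -0.0821  0.404 ] rot [-179.9833   -0.0121   85.0306] F [-0.8063 -0.1093  0.4024] w 0.0435
togo [-0.0118 -0.0025  1.0034] [-0.0006 -0.0004  0.001 ]
```

```bash
python3 -m pendant '[[-0.01,0,0,0,0,0,-0.4],[0,0,0,0,0,0,-0.4],[0,0,0.25,0,0,0,-0.4],[0,0,0.25,0,0,0,-0.4],[0,0,0.25,0,0,0,-0.4],[0,0,0.2,0,0,0,-0.4],[0,0,0.05,0,0,0,-0.4],[0,0,0,0,0,0,1],[0,0,0,0,0,0,1],[0,0,0,0,0,0,1]]' 25; 
python3 -c "
from h import *
show([-.0302,-.0835,.2836])
"
```

```text
time_s: 14.1
ee_pos: [0.5362, -0.1638, 0.2861]
eef_rot: [3.139, 0.001, 1.484]
force: [-0.3, 0.3, 0.9]
grip_width: 0.0492
t 14.1 m [-0.029  -0.0836  0.2861] rot [179.8343   0.0477  85.0416] F [-0.3009  0.3391  0.9325] w 0.0492
togo [ 0.0011 -0.0098  0.0211] [0.0055 0.0016 0.0014]
```

```bash
python3 -m pendant '[[0,0,0,0,0,0,1],[0,0,0,0,0,0,1],[0,0,0,0,0,0,1],[0,0,0,0,0,0,1],[0,0,0,0,0,0,1],[0,0,0,0,0,0,1]]' 25; 
python3 -c "
from h import *
show([-.0302,-.0835,.2836])
"
```

```text
time_s: 14.6
ee_pos: [0.5358, -0.1638, 0.2843]
eef_rot: [3.141, 0.0, 1.484]
force: [-1.9, -0.1, 3.0]
grip_width: 0.0232
t 14.6 m [-0.0295 -0.0837  0.2843] rot [179.9889   0.012   85.0288] F [-1.8939 -0.1484  2.9778] w 0.0232
togo [ 0.0019 -0.0062  0.0061] [0.0004 0.0004 0.001 ]
```

```bash
python3 -m pendant '[[0,0.032,-0.016,0,0,0,1],[0,0.033,-0.014,0,0,0,1],[0,0.034,-0.011,0,0,0,1],[0,0.035,-0.009,0,0,0,1],[0,0,0,0,0,0,1]]'; 
python3 -c "
from h import *
show([-.0142,-.0836,.2888])
"
```

```text
time_s: 15.02
ee_pos: [0.5526, -0.1653, 0.2901]
eef_rot: [3.141, 0.0, 1.484]
force: [-0.3, -2.1, 0.5]
grip_width: 0.0236
t 15.02 m [-0.0125 -0.0837  0.2901] rot [179.9588   0.0128  85.0331] F [-0.25   -2.0605  0.5433] w 0.0236
togo [ 0.0009 -0.0139  0.0107] [0.0014 0.0004 0.0011]
```

```bash
cat > lk.py <<'E'
from h import *; import sys
from station import imaging
show([0,-.0836,.290])
c=imaging.camera('side')['image'][:,:,::-1]; a=c[210:300,250:370]
cv2.imwrite('pics/%s.png'%sys.argv[1],cv2.resize(a,None,fx=6,fy=6,interpolation=2))
E
python3 -m pendant '[[0,0.013,-0.002,0,0,0,1],[0,0.013,-0.002,0,0,0,1],[0,0.013,-0.001,0,0,0,1],[0,0,0,0,0,0,1]]'; python3 lk.py a1
```

```text
time_s: 15.35
ee_pos: [0.5567, -0.1656, 0.2907]
eef_rot: [3.141, 0.0, 1.484]
force: [-1.8, -2.2, -0.4]
grip_width: 0.0233
t 15.35 m [-0.0085 -0.0837  0.2907] rot [179.9847   0.0087  85.0258] F [-1.7629 -2.1508 -0.3556] w 0.0233
togo [0.0008 0.0705 0.0055] [0.0005 0.0003 0.0009]
```

View pics/a1.png

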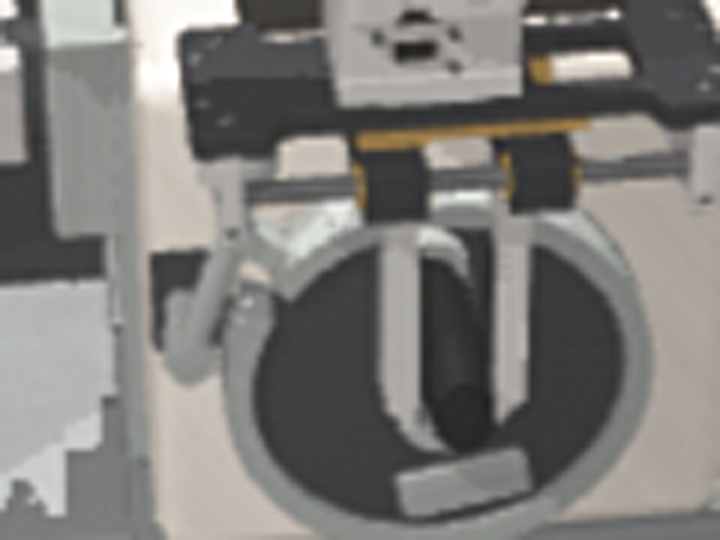

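```bash
python3 -m pendant '[[0,0.012,-0.001,0,0,0,1],[0,0.012,-0.001,0,0,0,1],[0,0.012,0,0,0,0,1],[0,0,0,0,0,0,1]]'; python3 lk.py a2
```

```text
time_s: 15.73
ee_pos: [0.561, -0.166, 0.291]
eef_rot: [3.141, 0.0, 1.484]
force: [-1.8, -3.2, 0.7]
grip_width: 0.0234
t 15.73 m [-0.0041 -0.0837  0.291 ] rot [179.9734   0.0133  85.029 ] F [-1.7539 -3.2264  0.6622] w 0.0234
togo [0.001 0.034 0.008] [0.0009 0.0004 0.001 ]
```

View pics/a2.png

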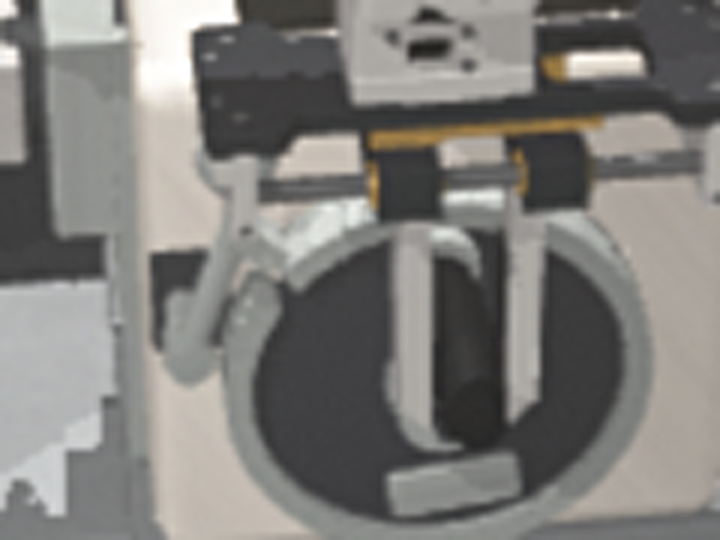

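```bash
python3 -m pendant '[[0,0.01,0,0,0,0,1],[0,0.01,0,0,0,0,1],[0,0.008,0,0,0,0,1],[0,0,0,0,0,0,1]]'; python3 lk.py a3
```

```text
time_s: 16.12
ee_pos: [0.5643, -0.1663, 0.291]
eef_rot: [3.141, 0.0, 1.484]
force: [-1.7, -4.3, 1.4]
grip_width: 0.0233
t 16.12 m [-0.0008 -0.0837  0.291 ] rot [179.9716   0.0133  85.0287] F [-1.7404 -4.2858  1.384 ] w 0.0233
togo [0.001  0.0068 0.0085] [0.0009 0.0004 0.001 ]
```

View pics/a3.png

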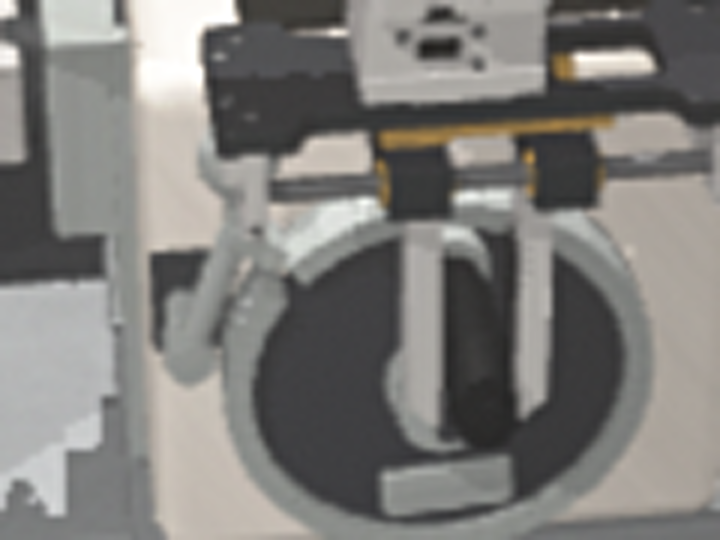

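```bash
python3 -m pendant '[[0,0.007,0,0,0,0,1],[0,0.007,0,0,0,0,1],[0,0.006,0,0,0,0,1],[0,0,0,0,0,0,1]]'; python3 lk.py a4
```

```text
time_s: 16.5
ee_pos: [0.5666, -0.1665, 0.2909]
eef_rot: [3.141, 0.0, 1.484]
force: [-0.9, -4.9, 2.3]
grip_width: 0.0233
t 16.5 m [ 0.0015 -0.0837  0.2909] rot [179.9824   0.0118  85.0288] F [-0.9392 -4.8696  2.3259] w 0.0233
togo [ 0.0008 -0.0125  0.0077] [0.0006 0.0004 0.001 ]
```

View pics/a4.png

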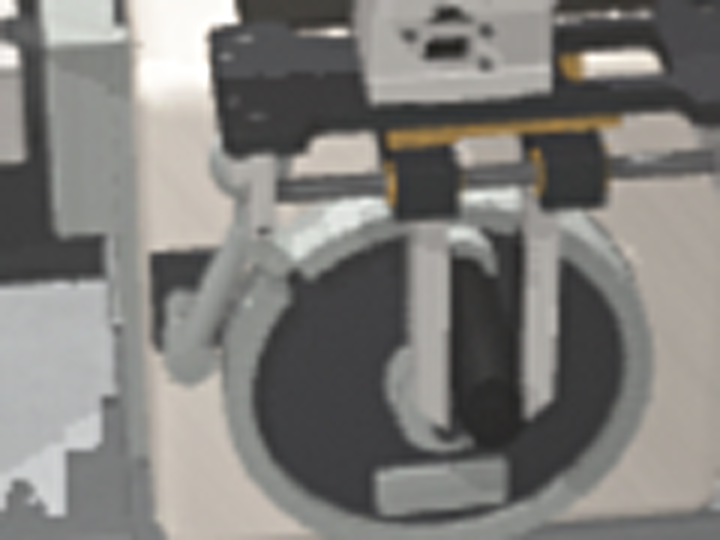

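Run:
```python
import cv2
a=cv2.imread("pics/side0.png")[210:300,250:370]
a=cv2.resize(a,None,fx=6,fy=6,interpolation=2);cv2.imwrite("pics/home.png",a)
```

```text
(no output)
```

View pics/home.png

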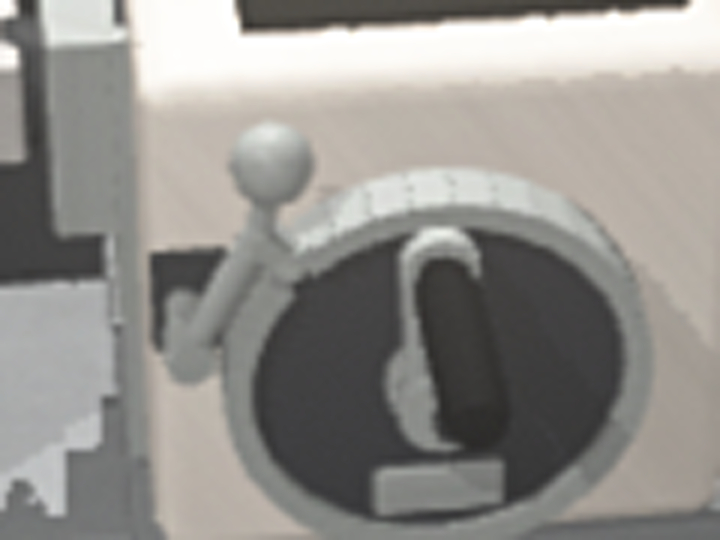

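```bash
python3 -m pendant '[[0,0.004,0,0,0,0,1],[0,0.003,0,0,0,0,1],[0,0,0,0,0,0,1]]'; python3 lk.py a5
```

```text
time_s: 16.8
ee_pos: [0.5674, -0.1666, 0.2909]
eef_rot: [3.141, 0.0, 1.484]
force: [-0.6, -5.1, 0.3]
grip_width: 0.0233
t 16.8 m [ 0.0023 -0.0837  0.2909] rot [179.9858   0.0103  85.0282] F [-0.62   -5.0921  0.3323] w 0.0233
togo [ 0.0008 -0.0191  0.0076] [0.0005 0.0003 0.0009]
```

View pics/a5.png

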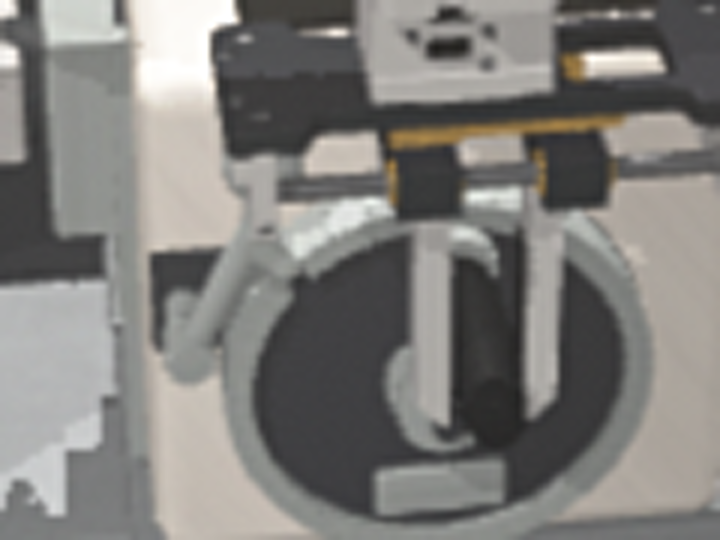

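```bash
python3 -m pendant '[[0,0.004,0,0,0,0,1],[0,0,0,0,0,0,1],[0,0,0,0,0,0,1]]'; python3 lk.py a6
```

```text
time_s: 17.1
ee_pos: [0.5678, -0.1666, 0.2909]
eef_rot: [3.141, 0.0, 1.484]
force: [-1.5, -4.5, 1.0]
grip_width: 0.0238
t 17.1 m [ 0.0027 -0.0837  0.2909] rot [179.9946   0.0093  85.0243] F [-1.4575 -4.5314  1.0028] w 0.0238
togo [ 0.0008 -0.0227  0.0074] [0.0002 0.0003 0.0008]
```

View pics/a6.png

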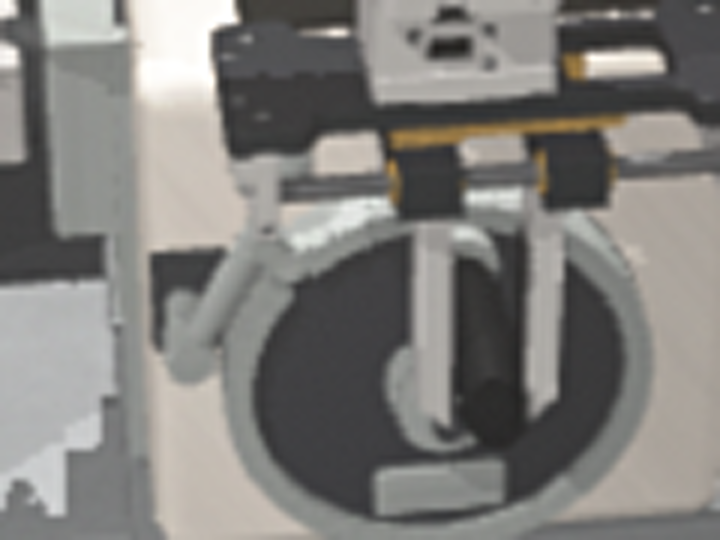

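Run:
```python
import cv2,numpy as np
h=cv2.imread("pics/home.png").astype(int)
for n in("a3","a4","a5","a6"):
    a=cv2.imread(f"pics/{n}.png").astype(int)
    print(n,abs(a-h)[230:390,150:300].mean(),abs(a-h)[450:525,340:540].mean())
p=[cv2.imread(f"pics/{n}.png")[140:400,140:320] for n in("a5","a6","home")]
cv2.imwrite("pics/cmp.png",cv2.resize(np.hstack(p),None,fx=1.45,fy=1.45))
```

```text
a3 11.485166666666666 9.489155555555556
a4 8.828458333333334 6.090933333333333
a5 6.200402777777778 5.118555555555556
a6 5.08475 4.893088888888889
```

View pics/cmp.png

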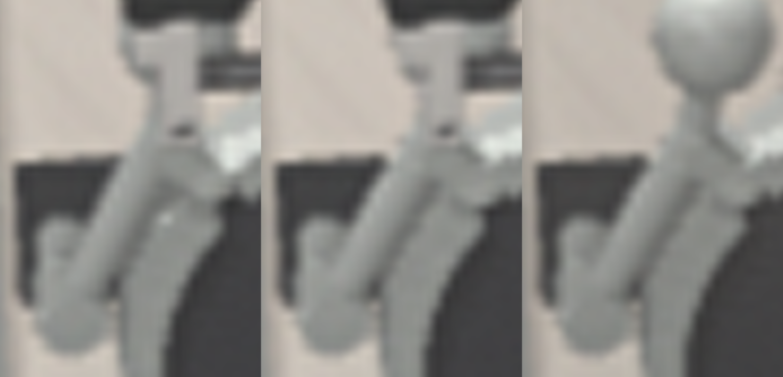

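```bash
python3 -m pendant '[[0,0.004,0,0,0,0,1],[0,0,0,0,0,0,1],[0,0,0,0,0,0,1]]'; python3 lk.py a7; python3 -m pendant '[[0,0.004,0,0,0,0,1],[0,0,0,0,0,0,1],[0,0,0,0,0,0,1]]'; python3 lk.py a8;python3 - <<'E'
import cv2,numpy as np
h=cv2.imread("pics/home.png").astype(int)
for n in("a6","a7","a8"):
    a=cv2.imread(f"pics/{n}.png").astype(int)
    print(n,abs(a-h)[230:390,150:300].mean(),abs(a-h)[450:525,340:540].mean())
E
```

```text
time_s: 17.4
ee_pos: [0.5682, -0.1667, 0.2909]
eef_rot: [-3.141, 0.0, 1.484]
force: [-2.1, -4.5, 1.0]
grip_width: 0.0235
t 17.4 m [ 0.0032 -0.0837  0.2909] rot [-179.9918    0.0088   85.0265] F [-2.1467 -4.4929  1.0169] w 0.0235
togo [ 0.0009 -0.0263  0.0072] [-0.0003  0.0003  0.0009]
time_s: 17.7
ee_pos: [0.5687, -0.1667, 0.2908]
eef_rot: [-3.141, 0.0, 1.484]
force: [-2.5, -5.1, 1.1]
grip_width: 0.0234
t 17.7 m [ 0.0036 -0.0837  0.2908] rot [-179.989     0.0083   85.0251] F [-2.5193 -5.0741  1.0928] w 0.0234
togo [ 0.0008 -0.0301  0.007 ] [-0.0004  0.0003  0.0008]
a6 5.08475 4.893088888888889
a7 5.081888888888889 4.504755555555556
a8 5.019277777777778 4.995955555555556
```

```bash
python3 -m pendant '[[0,-0.008,0,0,0,0,1],[0,0,0,0,0,0,-0.2],[0,0,0,0,0,0,-0.2],[0,0,0,0,0,0,-0.2],[0,0,0,0,0,0,-0.2],[0,0,0,0,0,0,-0.2],[0,0,-0.2,0,0,0,-0.2],[0,0,-0.3,0,0,0,-0.2],[0,0,-0.3,0,0,0,-0.2],[0,0,-0.3,0,0,0,-0.2]]'; python3 -m pendant '[[0,0,-0.3,0,0,0,-0.2],[0,0,-0.2,0,0,0,-0.2],[0,0,0,0,0,0,-0.2],[0,0,0,0,0,0,-0.2]]';python3 lk.py b1
python3 - <<'E'
import cv2,numpy as np
p=[cv2.imread(f"pics/{n}.png")[90:520,130:530] for n in("b1","home")]
print(abs(p[0].astype(int)-p[1])[:300,20:150].mean())
cv2.imwrite("pics/cmp2.png",np.hstack(p))
E
```

```text
time_s: 18.58
ee_pos: [0.5675, -0.1663, 0.4245]
eef_rot: [-3.141, -0.0, 1.484]
force: [-0.3, 1.1, 0.5]
grip_width: 0.0563
time_s: 18.92
ee_pos: [0.5678, -0.1664, 0.4837]
eef_rot: [3.14, 0.0, 1.484]
force: [0.1, 0.0, -1.0]
grip_width: 0.0565
t 18.92 m [ 0.0027 -0.0835  0.4837] rot [179.8915   0.0203  85.0399] F [ 0.0808  0.0408 -1.0088] w 0.0565
togo [-0.0001 -0.0259  1.6137] [0.0036 0.0007 0.0013]
7.713940170940171
```

View pics/cmp2.png

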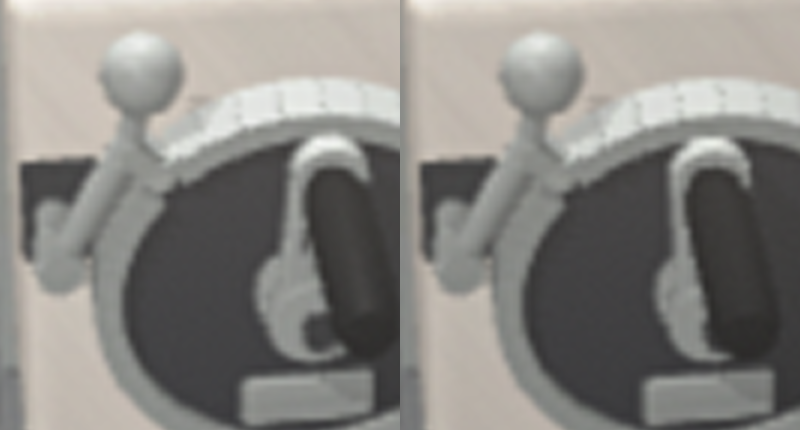

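Run:
```python
import cv2,numpy as np
from station import imaging
h=cv2.cvtColor(cv2.imread("pics/side0.png"),6)
full=imaging.camera('side')['image']; cv2.imwrite("pics/full9.png",full[:,:,::-1])
n=cv2.cvtColor(full,cv2.COLOR_RGB2GRAY)
up=lambda a:cv2.resize(a,None,fx=8,fy=8,interpolation=2)
def sh(x0,x1,y0,y1):
    T=up(h[y0:y1,x0:x1]); S=up(n[y0-4:y1+4,x0-4:x1+4])
    r=cv2.matchTemplate(S,T,cv2.TM_CCOEFF_NORMED); _,v,_,l=cv2.minMaxLoc(r); return (l[0]/8-4,l[1]/8-4,v)
print("ball",sh(287,303,229,246),"weight",sh(308,338,283,300),"casing ref",sh(340,375,180,220),"brush",sh(280,360,330,350),"jar",sh(350,390,340,390),"box",sh(270,320,340,405))
```

```text
ball (0.0, 0.0, 0.9988875985145569) weight (-0.125, 0.0, 0.9840883016586304) casing ref (0.0, 0.125, 0.9501753449440002) brush (0.0, 0.0, 0.9997225403785706) jar (0.0, 0.0, 0.9998061060905457) box (0.0, 0.0, 0.9996774792671204)
```

View pics/full9.png

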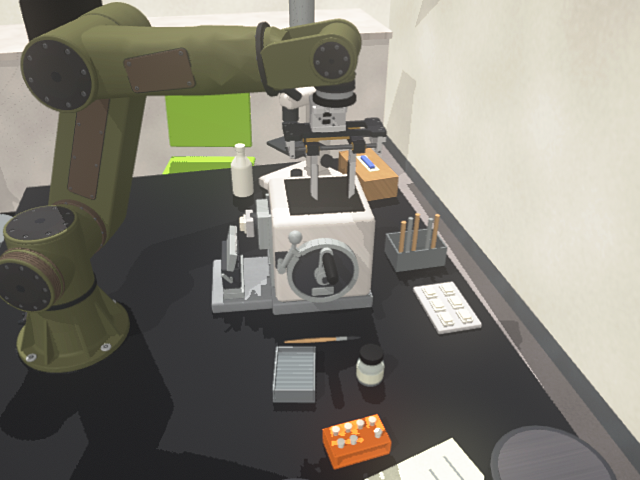

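The ball is back exactly at its locked pixel position, the wheel is home, the other objects have not moved, and the gripper is clear. I'm handing in.

```bash
python3 -c "
from station import hand_in
print(hand_in())"
```

```text
the job is handed in; nothing more can be done
None
```

The stroke is done and handed in: the wheel has made one full clockwise turn and is locked again, at about 19 s of the 72 s allowed.

**What I did:**
- I pushed the lock lever forward onto its stop with closed fingers, then gripped the handle and cranked it clockwise.
- At about 330° I let go and tipped the lever back. It settled with its tooth on the plain rim, at about 0.15 rad in the image.
- I gripped the handle again and crept forward in small steps until the tooth dropped in. I stopped at about 2.5 N along the direction of turning, then eased off, released and raised the arm clear.

**Last checks:**
- **Lock lever:** in the side view, the ball is in the same place as at the start (0.0 px shift; resting on the rim instead would show as about 5.7 px).
- **Wheel:** its counterweight is within 0.13 px of its starting place. The handle rests a few degrees forward of where it started, which is the crank's play.
- **Other items:** the brush, jar and slide box show no shift. I only looked at the tube rack by eye, where it seems unmoved. The beaker is hidden in the side view, and I did not check it at the end.
- **Forces:** no check failed. The largest single force component I read at the wrist was about 7 N, while cranking.

The gripper hid the ball while the tooth was dropping, so I judged that moment from the lever's shaft and the force. I confirmed it with a clear view after releasing.

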